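# Feed one spacer from the magazine and add it to the packing

### The job

Push the magazine's pusher forward to slide the bottom spacer disc wholly out of the stack through the front gate, then draw the pusher fully back so that the rest of the stack drops down. After that, lay the disc that came out flat and centred on top of the spacer that already lies on the press plate, setting it down gently rather than dropping it. Leave the other spacers in the magazine, the packing centred on its plate, and the other things on the bench undisturbed.

Things in the scene. Friction and masses are not known exactly. Their poses are not given: they have to be found in the camera images.
- magazine: fixed spacer magazine. Dark steel base 92 wide (x) x 310 long (y, -125 to +185) x 10 mm high, its top a flat track; origin at its underside, straight below the stack's centre. Front = its -y side (gate, apron), pusher on its +y side. Its -y points to the robot's right, give or take 14 degrees; it swaps sides with the press plate
- well_top (a point): centre of the open top of the well, 76 mm above the bench. Well: grey walls 72 x 72 mm outside around the stack, with 20 mm sight slots front and rear; under its front wall a gate 21 mm high lets only the bottom disc out
- apron (a point): point on the track in front of the gate, 80 mm from the stack's centre, 10 mm above the bench, where the fed disc comes to lie. The apron is flat, 90 mm long, 92 wide, without rims
- pusher (a joint): travel of the pusher in m: 0 = fully back (home, as at the start), 0.085 = fully forward at its stop; forward is the magazine's -y. It meets the bottom disc after about 5 mm; at the stop that disc's centre is about 80 mm in front of the stack's, clear of the walls. It stays where it is left; moving it takes about 3 to 10 N
- pusher_grip (a point): point in the pusher's black upright handle, 15 mm below its top, mid thickness and width. The handle is a plate 14 mm thick (along magazine y), 50 wide, top 85 mm above the bench, 166 mm behind the stack's centre at home. A 12 mm thick steel blade joins its foot to the stack and carries the stack until drawn back
- press_plate: fixed dark steel plate 130 (x) x 110 (y) x 15 mm on the bench, origin at the centre of its underside
- disc1: the bottom one of the four spacer discs in the magazine: plain aluminium, 60 mm diameter, 16 mm thick, about 0.12 kg, dark centre mark; origin at the centre of its underside (10 mm above the bench while in the magazine)
- disc2: second spacer disc from the bottom in the magazine, same size; origin at the centre of its underside
- disc3: third spacer disc from the bottom, same size; origin at the centre of its underside
- disc4: top spacer disc in the magazine, same size; origin at the centre of its underside
- disc5: spacer disc, same size, that already lies loose at about the centre of the press plate; origin at the centre of its underside (15 mm above the bench), its top 31 mm above the bench
- funnel: bystander: red funnel standing wide end down, 120 mm wide, 135 high; origin at the centre of its underside
- wrench: bystander: steel wrench 190 mm long lying on the bench
- screwdriver: bystander: screwdriver 190 mm long lying on the bench
- hammer: bystander: hammer 280 mm long lying on the bench
- bearing_ring: bystander: steel bearing ring 84 mm diameter, 22 high, lying flat
- spray_can: bystander: blue can 64 mm diameter, 120 high, standing
- mug: bystander: white mug 80 mm diameter, 90 high, standing
Not all that is in view belongs to the job. What is shaped like the disc4 but blue is not meant.

How it is judged:
On the way, in this order (a step that is already met when the one before it is completed fails the run):
1. the bottom disc is slid out along the track, wholly clear of the well, the others still in it (y of disc1 in the frame of magazine below -0.066 m and z of disc1 in the frame of magazine below 0.014 m and value of joint pusher above 0.065 m and horizontal distance between each of disc2, disc3, disc4 and magazine below 0.01 m), for 0.2 s.
2. the pusher is drawn fully back and the rest of the stack has dropped to the track (value of joint pusher below 0.008 m and z of disc2 in the frame of magazine below 0.014 m and horizontal distance between disc2 and magazine below 0.01 m), for 0.2 s.
At the end, for the whole second after the job is handed in: the fed disc lies flat and at rest on the disc on the press plate, centres within 10 mm, that one still flat on the plate within 22 mm of the plate's centre; the pusher is back (within 10 mm of home) and the other three discs have dropped and lie stacked in the well (horizontal distance between disc1 and disc5 below 0.01 m and z of disc1 in the frame of disc5 between 0.013 and 0.019 m and angle between disc1's own z axis and vertical below 0.08 rad and linear speed of disc1 below 0.02 m/s and z of disc5 in the frame of press_plate between 0.012 and 0.018 m and horizontal distance between disc5 and press_plate below 0.022 m and value of joint pusher below 0.01 m and z of disc2 in the frame of magazine below 0.014 m and z of disc3 in the frame of magazine below 0.03 m and z of disc4 in the frame of magazine below 0.046 m and horizontal distance between each of disc2, disc3, disc4 and magazine below 0.01 m); the robot touches nothing.
It fails at once if the fed disc is let go in the air (more than about 25 mm above the packing) (height (world z) of disc1 above 0.058 m and contact force between disc1 and anything else below 0.01 N).
It fails at once if another spacer leaves the magazine (horizontal distance between any of disc2, disc3, disc4 and magazine above 0.03 m).
It fails at once if a bystander is shoved more than 40 mm or knocked over (distance of any of funnel, wrench, screwdriver, hammer, bearing_ring, spray_can, mug from where it was at the start of the episode above 0.04 m or angle between any of funnel, spray_can, mug's own z axis and vertical above 0.5 rad).
It also fails if it takes over 59 s, if anything falls off the work surface, if the arm or the gripper's body presses on something with over 40 N, if the wrist force passes 120 N, or if a joint passes its speed limit or range.

### The arm

A 7-joint arm with a two-finger parallel gripper is mounted at the origin on the work surface. World frame = base frame: x ahead of the robot, y to its left, z up, the work surface at z = 0. Lengths are in m, angles in rad, forces in N, time in s.
With the tool pointing down it reaches from about 0.425 to 0.8 m from the base axis. Payload 8.3 kg.
Tool frame: the origin (TCP) lies midway between the tips of the shut fingers; the grasp point (between the pads) lies 19 mm behind it; z points along the fingers, y is the line along which they close (so a half turn about z gives the same grasp; the last joint's range is limited). The gripper opens to 85 mm and grips with 20 to 120 N. Pads are 22 mm wide; open, the fingers measure 114 mm over their backs; the gripper's body (76 mm by 85 mm) begins 54 mm behind the grasp point. The pads swing forward as they close: fully open they stand 13 mm farther back than shut.
Start: joints at [-1.165, 0.383, 0.016, 1.37, -0.006, 1.388, -0.046], TCP at [0.282, 0.558, 0.231] pointing down, gripper open.
Joint ranges: [-2.95, 2.95], [-0.25, 2.06], [-1.52, 1.56], [0.18, 2.33], [-1.44, 4.58], [0.02, 2.06], [-3.01, 3.01]. Speed limits (rad/s): [2.39, 2.39, 3.01, 3.01, 3.14, 3.14, 3.14].

### API

Orientations are given as a rotation vector (axis times angle).
In Python, from station import arm gives the robot as it stands.
- The arm moves only by the tool arm_command, never from a script. Its argument "commands" is a list of rows, each an object with "hand": the opening, from -1 (shut) to 1 (fully open), so that 0 is half open; "travel": the shift along the tool's x, y, z in cm, a list of three; "yaw": the turn about the tool's z in degrees. A call has 1 to 5 rows; each row is the pose to reach, as a shift and turn from the pose commanded when the call began, along the tool's axes at that moment; what a row does not reach only later rows make up. A row lasts 1/10 s, in which the tool goes at most 50 mm and 8.59 degrees, less where a joint would pass 70% of its speed; a pose out of reach is approached as far as the arm can. A call with a gripper value outside its range is refused whole. The fingers move at their own pace and stop on an object; "force" is the grip in N (left out, the last holds). Time passes only in rows, so rows that repeat a pose let the fingers close. It gives the time, the measured TCP pose, the force, the opening and the grip force at its end, in the units of the state.
- arm.sense(): the state, without advancing time (a new reading comes with each control period).
- arm.camera(name): name is "side" or "top" or "wrist"; returns (picture, depth): 420x560x3 uint8, red, green, blue; 420x560 float32, m along the optical axis (not along the pixel's ray), 0 where there is no reading.
- arm.camera_params(name): a dict with "vfov" (degrees; the focal length in pixels is half the picture's height over the tangent of half this angle, whatever the lens; pixels are square), "cx", "cy" (the principal point, pixels), "R" (3x3) and "t" (3): a world point X has camera coordinates R X + t; the wrist camera has in their place "hand_eye" (4x4, takes a point from camera to tool coordinates, whose origin is the TCP and whose axes are the flange's). Camera axes: x right, y down, z forward; pixel columns grow to the right and rows downward; lengths in m; the calibration is good to about 2 mm. The wrist camera is an equidistant fisheye: a pixel r from the principal point sees the ray r / f radians off the axis. A picture is of the moment at which its call begins: read the wrist's pose just before it. camera_params takes no time and is no camera call.
- arm.close_job(): hands the job in; it is judged then, once.
The state is a dict: "time_s": time; "joint_pos": joint angles; "joint_vel": joint speeds; "tau": joint torques, N m; "position": TCP position; "eef_rot": TCP orientation; "force": force on the tool from outside, world axes, zero at the start; "ft_torque": the same for the moment, N m; "width": opening from 0.0 (shut) to 1.0 (fully open); "finger_force": force on a finger pad.
Only numpy, scipy, OpenCV 4.12 (cv2) and the standard library are available. Lean on these libraries where they do the work, as an engineer would, in place of code of your own. Each camera call takes 0.05 s, during which the arm holds its last target. There are 200 camera calls.

## Working session

There is one attempt and no reset: what is moved stays moved. The work goes in short steps, Python scripts to look and compute and a tool call to move; the robot and the scene stay as the last step left them, time stands still between calls to the robot, and variables do not carry over. Pictures are saved under pics/ and viewed, at most 13 in all, crops included, and the job is handed in when it is done.

Besides the shell and the picture viewer there is one more tool, called after ">>>" in YAML: its name, and indented under it one key for each argument. arm_command: Moves the arm, as the interface text tells. Its arguments: {"type":"object","properties":{"commands":{"type":"array","items":{"type":"object","properties":{"hand":{"type":"number"},"travel":{"type":"array","items":{"type":"number"}},"yaw":{"type":"number"}}}},"force":{"type":"number"}},"required":["commands"]}

```bash
mkdir -p pics
cat > h.py <<'E'
import numpy as np, cv2
from scipy.spatial.transform import Rotation as Ro
from station import arm
def snap(n,f):
    p,d=arm.camera(n); cv2.imwrite(f'pics/{f}.png',p[:,:,::-1]); np.save(f'pics/{f}.npy',d); return p,d
def world(n,u,v,z):
    "depth z at pixel (u,v) of fixed camera -> world"
    c=arm.camera_params(n); f=210/np.tan(np.radians(c['vfov'])/2)
    return np.array(c['R']).T@(np.array([(u-c['cx'])/f*z,(v-c['cy'])/f*z,z])-np.array(c['t']))
def cloud(n,d):
    c=arm.camera_params(n); f=210/np.tan(np.radians(c['vfov'])/2)
    v,u=np.mgrid[:420,:560]
    P=np.stack([(u-c['cx'])/f*d,(v-c['cy'])/f*d,d],-1)-np.array(c['t'])
    return P@np.array(c['R'])
E
python3 - <<'E'
from h import *
s=arm.sense(); print(s)
for n in('top','side'): snap(n,n+'0'); print(n,arm.camera_params(n))
print(arm.camera_params('wrist'))
E
```

```text
{'time_s': 0.0, 'joint_pos': array([-1.1649264 ,  0.38425444,  0.0163388 ,  1.37116672, -0.00626062,
        1.38822965, -0.04651817]), 'joint_vel': array([-1.06421335e-03,  5.75090216e-04,  2.66945743e-04,  1.52514048e-03,
        1.37514103e-03, -2.09665055e-03,  3.65681986e-05]), 'tau': array([-6.57076134e-05, -6.27629757e+01,  8.43891520e-01, -3.71802843e+01,
        1.64879893e-02,  1.45126402e-02, -1.17458802e-05]), 'position': array([0.28209658, 0.55713363, 0.23026279]), 'eef_rot': array([-0.72939407, -3.05532983,  0.00309   ]), 'force': array([-0.71341487,  0.09143312,  0.53146915]), 'ft_torque': array([ 0.02872179,  0.00223866, -0.0093784 ]), 'finger_force': 0.0, 'width': 1.003615765826958}
top {'vfov': 57.39400271369505, 'cx': 279.1187646317835, 'cy': 209.7764009046643, 'R': array([[ 0.01696916, -0.99978988,  0.0114997 ],
       [-0.99650398, -0.01785214, -0.08161569],
       [ 0.08180383, -0.01007455, -0.99659753]]), 't': array([-0.03978672,  0.57119883,  1.08288437])}
side {'vfov': 52.28535702110131, 'cx': 278.34865630445603, 'cy': 220.58774229385526, 'R': array([[ 0.86891926, -0.49451625, -0.02080865],
       [-0.29532243, -0.48425879, -0.8235764 ],
       [ 0.39719515,  0.72176665, -0.56682353]]), 't': array([-0.48317443,  0.22784507,  1.0035246 ])}
{'vfov': 65.70646984690485, 'cx': 277.40460670908055, 'cy': 213.50339177172054, 'hand_eye': array([[ 9.36087389e-04, -9.56237891e-01, -2.92588824e-01,
         7.49676140e-02],
       [ 9.99999198e-01,  6.45581056e-04,  1.08943864e-03,
         1.66696085e-04],
       [-8.52872709e-04, -2.92589609e-01,  9.56237729e-01,
        -1.42399946e-01],
       [ 0.00000000e+00,  0.00000000e+00,  0.00000000e+00,
         1.00000000e+00]])}
```

View pics/top0.png

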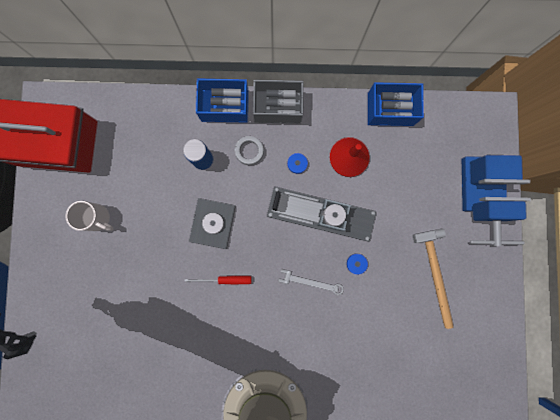

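View pics/side0.png

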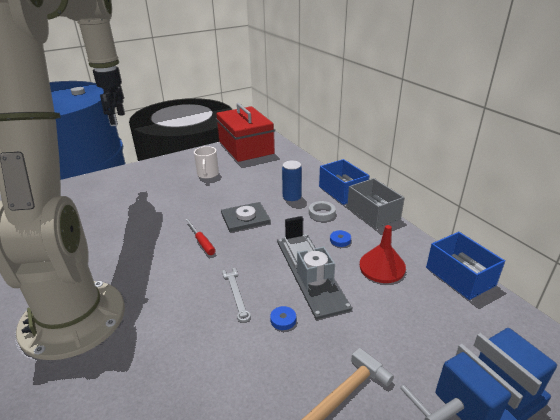

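The top view shows the magazine well at about (335,215), the apron to its right, the pusher handle at about (275,203) and the press plate with disc5 at (213,223). The side view shows the black handle at (294,226), the stack at (316,262) and disc5 at (246,212).

Run:
```python
from h import *
C={n:cloud(n,np.load(f'pics/{n}0.npy')) for n in('top','side')}
I={n:cv2.imread(f'pics/{n}0.png') for n in C}
box={'top':dict(mag=(262,180,382,245),plate=(185,195,240,252)),'side':dict(mag=(270,210,355,320),plate=(215,198,275,232))}
for n in C:
  for k,(a,b,c,d) in box[n].items():
    P=C[n][b:d,a:c].reshape(-1,3); im=I[n][b:d,a:c].reshape(-1,3)
    if k=='mag':
      for nm,lo,hi in(('base',.006,.016),('z55-70',.05,.07),('welltop',.071,.080),('handle',.0815,.095)):
        m=(P[:,2]>lo)&(P[:,2]<hi); Q=P[m]
        if len(Q)>4: print(n,nm,len(Q),Q.mean(0).round(4),cv2.minAreaRect(Q[:,:2].astype(np.float32)*1000))
      m=(im.max(1)<45)&(P[:,2]>.03)&(P[:,2]<.1)
      Q=P[m]; print(n,'black',len(Q),Q.mean(0).round(4) if len(Q) else '',Q.max(0) if len(Q) else '')
    else:
      for nm,lo,hi in(('plate',.010,.020),('disc5',.027,.036)):
        Q=P[(P[:,2]>lo)&(P[:,2]<hi)]
        if len(Q)>4: print(n,nm,len(Q),Q.mean(0).round(4),cv2.minAreaRect(Q[:,:2].astype(np.float32)*1000))
# clicks: disc marks
for n,u,v in(('top',335,215),('top',213,223),('top',357,264),('side',316,261),('side',246,212),('side',294,218),('top',275,203)): print(n,u,v,C[n][v,u].round(4))
for n in I:
  a=(250,170,390,250) if n=='top' else (210,195,360,320)
  cv2.imwrite(f'pics/c{n}.png',cv2.resize(I[n][a[1]:a[3],a[0]:a[2]],None,fx=4.5,fy=4.5,interpolation=2))
```

```text
top base 1446 [ 0.553  -0.1888  0.0098] ((585.5062255859375, -157.1568603515625), (319.02825927734375, 176.0953826904297), 84.98915100097656)
top z55-70 109 [ 0.5574 -0.174   0.0615] ((571.3692626953125, -117.33567810058594), (204.87376403808594, 68.8826904296875), 77.17943572998047)
top welltop 459 [ 0.5585 -0.1831  0.0739] ((572.2213134765625, -122.15591430664062), (196.85153198242188, 72.23109436035156), 77.24016571044922)
top handle 78 [ 0.5955 -0.022   0.0847] ((594.6419067382812, -21.964740753173828), (13.062010765075684, 49.182228088378906), 78.73149871826172)
top black 35 [ 0.587  -0.0207  0.0788] [ 0.61556481 -0.01229661  0.08642949]
top plate 1333 [0.5298 0.1648 0.0147] ((531.1286010742188, 164.19654846191406), (110.90440368652344, 129.45750427246094), 79.62970733642578)
top disc5 325 [0.5314 0.1591 0.0305] ((531.4800415039062, 158.3427734375), (54.36989974975586, 57.872581481933594), 1.4344810247421265)
side base 1917 [ 0.5527 -0.206   0.0107] ((614.55908203125, -117.88018798828125), (456.8968505859375, 263.0882263183594), 61.29490280151367)
side z55-70 413 [ 0.5597 -0.153
[... 317 characters left out ...]
, -23.539077758789062), (15.509760856628418, 48.91645812988281), 73.08336639404297)
side black 275 [ 0.5905 -0.0274  0.0588] [ 0.61590984 -0.01562637  0.0872813 ]
side plate 651 [0.5247 0.154  0.0148] ((529.9141235351562, 163.48486328125), (116.75233459472656, 130.484130859375), 80.61576843261719)
side disc5 179 [0.5298 0.1561 0.0306] ((529.7235717773438, 157.92770385742188), (61.85752487182617, 58.42632293701172), 39.87409973144531)
top 335 215 [ 0.5557 -0.1827  0.0784]
top 213 223 [0.53   0.1581 0.0308]
top 357 264 [ 0.4201 -0.2559  0.0196]
side 316 261 [ 0.5523 -0.1949  0.0739]
side 246 212 [0.5267 0.1456 0.0338]
side 294 218 [ 0.595  -0.0221  0.0849]
top 275 203 [ 0.5853 -0.0176  0.0831]
```

View pics/ctop.png

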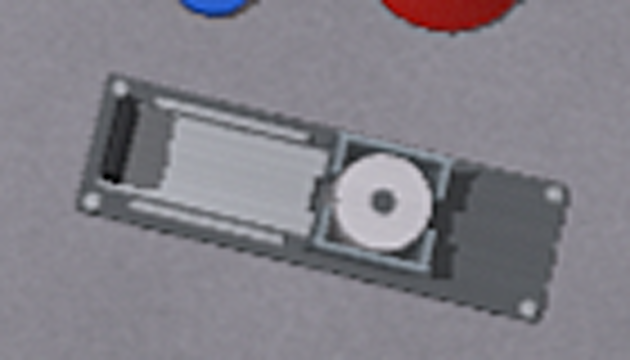

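Handle (0.594, -0.023), magazine +y along 77.3°, stack centre about (0.557, -0.184), disc5 (0.5305, 0.158). The heights match the text. Moving above the handle.

>>> arm_command:
  commands:
    - {"travel": [-4, -2.8, 0], "yaw": -7, "hand": 1}
    - {"travel": [-8, -5.6, 0], "yaw": -14, "hand": 1}
    - {"travel": [-12, -8.4, 0], "yaw": -14, "hand": 1}
    - {"travel": [-16, -11.2, 0], "yaw": -14, "hand": 1}
    - {"travel": [-20, -14, 0], "yaw": -14, "hand": 1}
  force: 40

```text
time_s: 0.6
position: [0.398, 0.3402, 0.231]
eef_rot: [-0.352, -3.121, 0.001]
force: [1.3, 0.7, 0.7]
width: 1.001
finger_force: 0.0
```

```bash
cat >> h.py <<'E'
def go(x,y,z,ang=None):
    "remaining shift in tool axes (cm) and yaw (deg) so that tool y points along ang"
    s=arm.sense(); R=Ro.from_rotvec(s['eef_rot']).as_matrix()
    a=np.degrees(np.arctan2(R[1,1],R[0,1]))
    yw=None if ang is None else -((ang-a+90)%180-90)
    print('t',s['time_s'],'pos',s['position'].round(4),'F',s['force'].round(1),'w',round(s['width'],3),'ff',round(s['finger_force'],1),'tilt',R[:,2].round(3),'yang',round(a,1),'q7',s['joint_pos'].round(2))
    print('travel',(R.T@(np.array([x,y,z])-s['position'])*100).round(2),'yaw',yw)
E
python3 -c "
from h import *
go(.594,-.023,.16,77.3)"
```

```text
t 0.6 pos [0.398  0.3402 0.231 ] F [1.3 0.7 0.7] w 1.001 ff 0.0 tilt [-0. -0. -1.] yang 77.1 q7 [-0.85  0.16  0.1   1.65 -0.02  1.33  0.59]
travel [-27.2  -31.05   7.1 ] yaw -0.16136343957042243
```

>>> arm_command:
  commands:
    - {"travel": [-3.3, -3.7, 0], "hand": 1}
    - {"travel": [-6.6, -7.4, 0], "hand": 1}
    - {"travel": [-9.9, -11.1, 0], "hand": 1}
    - {"travel": [-13.2, -14.8, 1], "hand": 1}
    - {"travel": [-16.5, -18.5, 2], "hand": 1}

```text
schema error: expected keys hand, travel, yaw
```

>>> arm_command:
  commands:
    - {"travel": [-3.3, -3.7, 1], "hand": 1}
    - {"travel": [-6.6, -7.4, 2], "hand": 1}
    - {"travel": [-9, -11.1, 3], "hand": 1}
    - {"travel": [-9.5, -12.5, 3.5], "hand": 1}
    - {"travel": [-9.5, -12.5, 3.5], "hand": 1}

```text
schema error: expected keys hand, travel, yaw
```

Run:
```python
from h import *
go(.594,-.023,.055,77.3)
snap('wrist','w1')
cp=arm.camera_params('wrist'); s=arm.sense(); R=Ro.from_rotvec(s['eef_rot']).as_matrix()
f=210/np.tan(np.radians(cp['vfov'])/2); H=cp['hand_eye']
def proj(X):
    p=R.T@(np.array(X)-s['position']); c=H[:3,:3].T@(p-H[:3,3]); th=np.arctan2(np.hypot(*c[:2]),c[2]); k=f*th/np.hypot(*c[:2])
    return (cp['cx']+k*c[0]).round(1),(cp['cy']+k*c[1]).round(1)
u=np.array([.22,.975,0]);v=np.array([.975,-.22,0])
h=np.array([.594,-.023,.085])
for a in(-7,7):
  for b in(-25,25): print(a,b,proj(h+u*a/1000+v*b/1000))
```

```text
t 0.6 pos [0.398  0.3402 0.231 ] F [1.3 0.7 0.7] w 1.001 ff 0.0 tilt [-0. -0. -1.] yang 77.1 q7 [-0.85  0.16  0.1   1.65 -0.02  1.33  0.59]
travel [-27.2  -31.04  17.6 ] yaw -0.16136343957042243
-7 -25 (np.float64(66.5), np.float64(363.0))
-7 25 (np.float64(77.7), np.float64(386.4))
7 -25 (np.float64(73.8), np.float64(364.6))
7 25 (np.float64(84.8), np.float64(388.1))
```

View pics/w1.png

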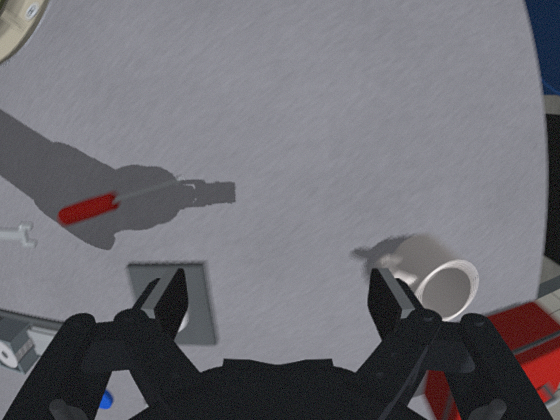

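Every row needs all three keys, so both calls were refused. This wrist picture still shows the old place, with the plate at (180,300) and the magazine at (15,335). Resending.

>>> arm_command:
  commands:
    - {"travel": [-3.3, -3.7, 0], "yaw": 0, "hand": 1}
    - {"travel": [-6.6, -7.4, 0], "yaw": 0, "hand": 1}
    - {"travel": [-9.9, -11.1, 0], "yaw": 0, "hand": 1}
    - {"travel": [-13.2, -14.8, 1], "yaw": 0, "hand": 1}
    - {"travel": [-16.5, -18.5, 2], "yaw": 0, "hand": 1}

```text
time_s: 1.15
position: [0.5173, 0.1247, 0.2114]
eef_rot: [0.351, 3.121, 0.001]
force: [0.9, 0.3, -0.6]
width: 1.002
finger_force: 0.0
```

>>> arm_command:
  commands:
    - {"travel": [-3.3, -3.7, 1], "yaw": 0, "hand": 1}
    - {"travel": [-6.6, -7.4, 2], "yaw": 0, "hand": 1}
    - {"travel": [-9.7, -11, 3], "yaw": 0, "hand": 1}
    - {"travel": [-10.7, -12.5, 4], "yaw": 0, "hand": 1}
    - {"travel": [-10.7, -12.5, 5], "yaw": 0, "hand": 1}

```text
time_s: 1.65
position: [0.5935, -0.024, 0.1605]
eef_rot: [-0.362, -3.12, 0.004]
force: [-0.2, -0.4, 0.0]
width: 0.998
finger_force: 0.0
```

```bash
cat >> h.py <<'E'
def proj(X,s=None):
    s=s or arm.sense(); cp=arm.camera_params('wrist'); R=Ro.from_rotvec(s['eef_rot']).as_matrix()
    f=210/np.tan(np.radians(cp['vfov'])/2); H=cp['hand_eye']
    p=R.T@(np.array(X)-s['position']); c=H[:3,:3].T@(p-H[:3,3]); r=np.hypot(*c[:2]); k=f*np.arctan2(r,c[2])/r
    return round(cp['cx']+k*c[0],1),round(cp['cy']+k*c[1],1)
E
python3 - <<'E'
from h import *
go(.594,-.023,.052,77.3)
snap('wrist','w2')
u=np.array([.22,.975,0]);v=np.array([.975,-.22,0])
h=np.array([.594,-.023,.085])
for a in(-7,7):
  for b in(-25,25): print(a,b,proj(h+u*a/1000+v*b/1000))
E
```

```text
t 1.65 pos [ 0.5935 -0.024   0.1605] F [-0.2 -0.4  0. ] w 0.998 ff 0.0 tilt [-0.001 -0.002 -1.   ] yang 76.8 q7 [-0.31  0.37  0.38  1.58 -0.14  1.22  1.44]
travel [-0.03  0.14 10.85] yaw -0.5248539299728208
-7 -25 (np.float64(264.2), np.float64(194.4))
-7 25 (np.float64(265.4), np.float64(260.9))
7 -25 (np.float64(284.7), np.float64(194.3))
7 25 (np.float64(284.5), np.float64(260.9))
```

View pics/w2.png

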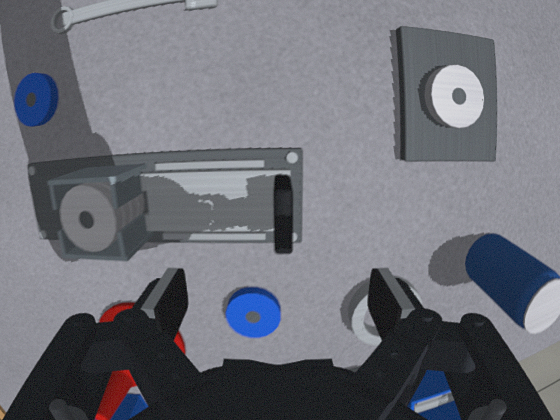

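Run:
```python
from h import *
go(.594,-.023,.052,77.3)
p,d=snap('wrist','w3')
print(arm.sense()['position'])
print('disc5',proj([.5305,.158,.031]),'disc4',proj([.5575,-.185,.074]),'handle',proj([.594,-.023,.085]))
g=p.max(2)
m=(g<40); m[:170]=0; m[256:]=0; m[:,:262]=0; m[:,300:]=0
v,u=np.nonzero(m); print(u.min(),u.max(),v.min(),v.max(), np.percentile(u,[3,97]),np.percentile(v,[3,97]))
for r in (180,195,205,220,235,245,250): c=np.nonzero(m[r])[0]; print(r,c.min() if len(c) else 0,c.max() if len(c) else 0,d[r,284].round(4))
w=(p.min(2)>200); w[:60]=0;w[130:]=0;w[:,:415]=0;w[:,490:]=0
v,u=np.nonzero(w);print('disc5 px',u.min(),u.max(),v.min(),v.max())
```

```text
t 1.7 pos [ 0.5922 -0.021   0.1585] F [-0.2  0.7 -1.6] w 1.0 ff 0.0 tilt [-0.004 -0.001 -1.   ] yang 77.0 q7 [-0.31  0.37  0.38  1.58 -0.14  1.22  1.44]
travel [-0.26 -0.14 10.65] yaw -0.3424088614563203
[ 0.5919402  -0.01893016  0.15934401]
disc5 (np.float64(452.8), np.float64(100.5)) disc4 (np.float64(77.5), np.float64(223.4)) handle (np.float64(271.8), np.float64(229.4))
270 288 179 255 [270. 287.] [181. 250.]
180 272 285 0.268
195 270 287 0.2229
205 270 271 0.224
220 270 287 0.2282
235 271 287 0.2308
245 271 287 0.2324
250 271 287 0.2335
disc5 px 431 482 68 129
```

>>> arm_command:
  commands:
    - {"travel": [0, 0, 2], "yaw": 0, "hand": 1}
    - {"travel": [0, 0, 3], "yaw": 0, "hand": 1}
    - {"travel": [0, 0, 3], "yaw": 0, "hand": 1}
    - {"travel": [0, 0, 3], "yaw": 0, "hand": 1}
    - {"travel": [0, 0, 3], "yaw": 0, "hand": 1}

```text
time_s: 2.25
position: [0.5936, -0.019, 0.1325]
eef_rot: [0.351, 3.121, 0.001]
force: [0.7, -0.5, -0.4]
width: 1.0
finger_force: 0.0
```

Run:
```python
from h import *
go(.594,-.023,.052,77.3)
p,d=snap('wrist','w4')
print('disc5',proj([.5305,.158,.031]),'disc4',proj([.5575,-.185,.074]),'handle',proj([.594,-.023,.085]))
for a in(-7,7):
  for b in(-25,25): print(a,b,proj(np.array([.594,-.023,.085])+np.array([.22,.975,0])*a/1000+np.array([.975,-.22,0])*b/1000))
print(arm.sense()['position'])
g=p.max(2)
m=(g<40)
for r in range(150,275,8): c=np.nonzero(m[r,250:310])[0]+250; print(r,(c.min(),c.max()) if len(c) else 0,d[r,278].round(4))
```

```text
t 2.25 pos [ 0.5936 -0.019   0.1325] F [ 0.7 -0.5 -0.4] w 1.0 ff 0.0 tilt [ 0.001  0.    -1.   ] yang 77.2 q7 [-0.31  0.39  0.37  1.61 -0.15  1.16  1.45]
travel [-0.12 -0.39  8.05] yaw -0.12312175256921876
disc5 (np.float64(468.3), np.float64(97.3)) disc4 (np.float64(59.2), np.float64(231.6)) handle (np.float64(270.7), np.float64(240.7))
-7 -25 (np.float64(258.9), np.float64(202.3))
-7 25 (np.float64(260.5), np.float64(275.8))
7 -25 (np.float64(282.0), np.float64(202.3))
7 25 (np.float64(281.7), np.float64(275.8))
[ 0.59365728 -0.01913685  0.13253675]
150 0 0.2721
158 0 0.2632
166 0 0.265
174 0 0.2677
182 0 0.2518
190 (np.int64(267), np.int64(283)) 0.2256
198 (np.int64(265), np.int64(284)) 0.2049
206 (np.int64(264), np.int64(265)) 0.1977
214 (np.int64(264), np.int64(266)) 0.2006
222 (np.int64(264), np.int64(284)) 0.1995
230 (np.int64(265), np.int64(284)) 0.2017
238 (np.int64(265), np.int64(285)) 0.204
246 (np.int64(265), np.int64(284)) 0.0
254 (np.int64(265), np.int64(284)) 0.207
262 (np.int64(266), np.int64(284)) 0.2084
270 (np.int64(266), np.int64(267)) 0.211
```

View pics/w4.png

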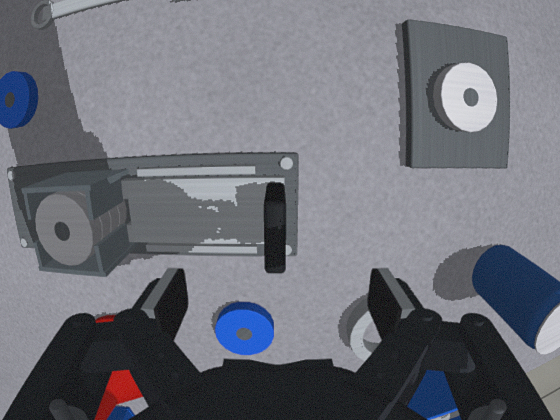

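Settled, the wrist view puts the handle at column 275 against a predicted 271 (within about 2 mm), so I'm descending.

>>> arm_command:
  commands:
    - {"travel": [0.1, -0.15, 3], "yaw": 0, "hand": 1}
    - {"travel": [0.1, -0.15, 6], "yaw": 0, "hand": 1}
    - {"travel": [0.1, -0.15, 8], "yaw": 0, "hand": 1}
    - {"travel": [0.1, -0.15, 8], "yaw": 0, "hand": 1}
    - {"travel": [0.1, -0.15, 8], "yaw": 0, "hand": 0}
  force: 50

```text
time_s: 2.8
position: [0.5923, -0.0207, 0.0524]
eef_rot: [0.352, 3.121, -0.0]
force: [0.7, -0.2, 0.5]
width: 0.853
finger_force: 0.0
```

>>> arm_command:
  commands:
    - {"travel": [0, 0, 0], "yaw": 0, "hand": -0.5}
    - {"travel": [0, 0, 0], "yaw": 0, "hand": -1}
    - {"travel": [0, 0, 0], "yaw": 0, "hand": -1}
    - {"travel": [0, 0, 0], "yaw": 0, "hand": -1}
    - {"travel": [0, 0, 0], "yaw": 0, "hand": -1}
  force: 50

```text
time_s: 3.3
position: [0.5922, -0.0206, 0.0522]
eef_rot: [0.351, 3.121, 0.0]
force: [-1.7, 0.5, 6.1]
width: 0.158
finger_force: 50.8
```

>>> arm_command:
  commands:
    - {"travel": [0, 0, 0], "yaw": 0, "hand": -1}
    - {"travel": [0, 0, 0], "yaw": 0, "hand": -1}

```text
time_s: 3.5
position: [0.5922, -0.0206, 0.0522]
eef_rot: [0.351, 3.121, 0.0]
force: [-2.4, -0.4, 6.0]
width: 0.16
finger_force: 50.9
```

>>> arm_command:
  commands:
    - {"travel": [0, -0.6, 0], "yaw": 0, "hand": -1}
    - {"travel": [0, -1.4, 0], "yaw": 0, "hand": -1}
    - {"travel": [0, -2.4, 0], "yaw": 0, "hand": -1}
    - {"travel": [0, -3.4, 0], "yaw": 0, "hand": -1}
    - {"travel": [0, -4.4, 0], "yaw": 0, "hand": -1}

```text
time_s: 4.0
position: [0.583, -0.0612, 0.0523]
eef_rot: [0.348, 3.121, 0.004]
force: [0.3, 7.2, 4.5]
width: 0.153
finger_force: 50.8
```

>>> arm_command:
  commands:
    - {"travel": [0, -1, 0], "yaw": 0, "hand": -1}
    - {"travel": [0, -2, 0], "yaw": 0, "hand": -1}
    - {"travel": [0, -2.8, 0], "yaw": 0, "hand": -1}
    - {"travel": [0, -3.5, 0], "yaw": 0, "hand": -1}
    - {"travel": [0, -3.9, 0], "yaw": 0, "hand": -1}

```text
time_s: 4.5
position: [0.5741, -0.101, 0.0523]
eef_rot: [0.351, 3.121, 0.002]
force: [0.4, 4.9, 4.4]
width: 0.159
finger_force: 51.8
```

>>> arm_command:
  commands:
    - {"travel": [0, -0.1, 0], "yaw": 0, "hand": -1}
    - {"travel": [0, -0.1, 0], "yaw": 0, "hand": -1}
    - {"travel": [0, -0.1, 0], "yaw": 0, "hand": -1}
    - {"travel": [0, -0.1, 0], "yaw": 0, "hand": -1}

```text
time_s: 4.9
position: [0.5738, -0.1021, 0.0522]
eef_rot: [0.351, 3.121, 0.001]
force: [-0.1, 2.0, 5.6]
width: 0.159
finger_force: 51.8
```

Run:
```python
from h import *
go(.592-.22*.084,-.0206-.975*.084,.052,77.3)
for n in('top','side'):
  p,d=snap(n,n+'1')
  P=cloud(n,d)
  m=(P[...,2]>.021)&(P[...,2]<.031)&(abs(P[...,0]-.540)<.06)&(abs(P[...,1]+.263)<.05)&(p.min(2)>120)
  Q=P[m]; print(n,len(Q),Q.mean(0),Q.min(0),Q.max(0))
a=cv2.resize(cv2.imread('pics/top1.png')[170:260,250:390],None,fx=3,fy=3); b=cv2.resize(cv2.imread('pics/side1.png')[200:330,250:380],None,fx=2.07,fy=2.07)
b=b[:270]; cv2.imwrite('pics/m1.png',np.hstack([a[:b.shape[0]],b[:a.shape[0]]]))
```

```text
t 4.9 pos [ 0.5738 -0.1021  0.0522] F [-0.1  2.   5.6] w 0.159 ff 51.8 tilt [ 0.001  0.001 -1.   ] yang 77.2 q7 [-0.17  0.46  0.38  1.72 -0.2   1.    1.62]
travel [ 0.02 -0.05  0.02] yaw -0.12392427262410877
top 6 [ 0.51598048 -0.25750532  0.02522824] [ 0.51454798 -0.26981893  0.02174353] [ 0.52000465 -0.24030798  0.02839704]
side 73 [ 0.53371965 -0.26736915  0.02535943] [ 0.51301414 -0.29032407  0.0216045 ] [ 0.5584378  -0.21382554  0.03060187]
```

View pics/m1.png

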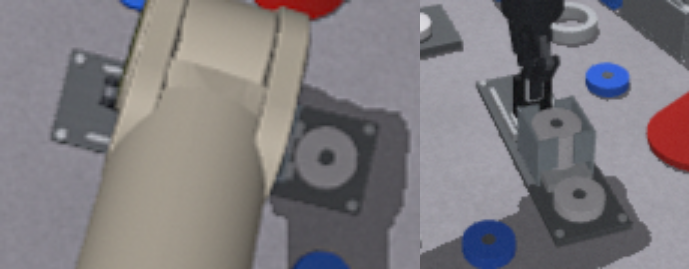

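The disc lies on the apron at top pixel (250+326/3, 170+157/3). Drawing the pusher back.

>>> arm_command:
  commands:
    - {"travel": [0, 0.6, 0], "yaw": 0, "hand": -1}
    - {"travel": [0, 1.6, 0], "yaw": 0, "hand": -1}
    - {"travel": [0, 2.8, 0], "yaw": 0, "hand": -1}
    - {"travel": [0, 4, 0], "yaw": 0, "hand": -1}
    - {"travel": [0, 5.2, 0], "yaw": 0, "hand": -1}

```text
time_s: 5.5
position: [0.5849, -0.0531, 0.0522]
eef_rot: [0.354, 3.121, -0.002]
force: [-1.9, -4.2, 6.9]
width: 0.156
finger_force: 52.0
```

>>> arm_command:
  commands:
    - {"travel": [0, 1.2, 0], "yaw": 0, "hand": -1}
    - {"travel": [0, 2.2, 0], "yaw": 0, "hand": -1}
    - {"travel": [0, 2.9, 0], "yaw": 0, "hand": -1}
    - {"travel": [0, 3.25, 0], "yaw": 0, "hand": -1}
    - {"travel": [0, 3.25, 0], "yaw": 0, "hand": -1}

```text
time_s: 6.0
position: [0.5923, -0.0205, 0.0522]
eef_rot: [0.352, 3.121, -0.001]
force: [-2.4, -0.4, 7.8]
width: 0.157
finger_force: 52.3
```

>>> arm_command:
  commands:
    - {"travel": [0, 0, 0], "yaw": 0, "hand": -1}
    - {"travel": [0, 0, 0], "yaw": 0, "hand": -1}
    - {"travel": [0, 0, 0], "yaw": 0, "hand": -1}
    - {"travel": [0, 0, 0], "yaw": 0, "hand": -1}

```text
time_s: 6.4
position: [0.5923, -0.0205, 0.0522]
eef_rot: [0.352, 3.121, -0.0]
force: [-2.0, -0.5, 6.1]
width: 0.158
finger_force: 52.3
```

>>> arm_command:
  commands:
    - {"travel": [0, 0, 0], "yaw": 0, "hand": 0}
    - {"travel": [0, 0, 0], "yaw": 0, "hand": 0.6}
    - {"travel": [0, 0, 0], "yaw": 0, "hand": 1}
    - {"travel": [0, 0, 0], "yaw": 0, "hand": 1}
    - {"travel": [0, 0, 0], "yaw": 0, "hand": 1}

```text
time_s: 6.9
position: [0.5919, -0.0202, 0.0514]
eef_rot: [-0.352, -3.122, 0.0]
force: [-1.0, 0.8, 0.6]
width: 0.981
finger_force: 0.0
```

>>> arm_command:
  commands:
    - {"travel": [0, 0, -1.5], "yaw": 0, "hand": 1}
    - {"travel": [0, 0, -4], "yaw": 0, "hand": 1}
    - {"travel": [0, 0, -8], "yaw": 0, "hand": 1}
    - {"travel": [0, 0, -11], "yaw": 0, "hand": 1}
    - {"travel": [0, 0, -12], "yaw": 0, "hand": 1}

```text
time_s: 7.4
position: [0.5939, -0.0206, 0.1767]
eef_rot: [0.352, 3.115, 0.002]
force: [1.2, -0.5, 0.3]
width: 1.003
finger_force: 0.0
```

Run:
```python
from h import *
go(.540,-.263,.15,77.3)
for n in('side','top'):
  p,d=snap(n,n+'2'); P=cloud(n,d)
  for nm,lo,hi,c in (('well discs',.048,.066,(.5575,-.184)),('fed',.021,.031,(.540,-.263))):
    m=(P[...,2]>lo)&(P[...,2]<hi)&(np.hypot(P[...,0]-c[0],P[...,1]-c[1])<(.028 if nm[0]=='w' else .045))&(p.min(2)>(90))
    Q=P[m]; print(n,nm,len(Q),Q.mean(0).round(4) if len(Q) else '',cv2.minEnclosingCircle(Q[:,:2].astype(np.float32)) if len(Q) else '',np.median(Q[:,2]) if len(Q) else '')
a=cv2.resize(cv2.imread('pics/top2.png')[170:260,250:390],None,fx=3,fy=3); b=cv2.imread('pics/side2.png')[200:330,250:380]; b=cv2.resize(b,None,fx=2.07,fy=2.07)[:270]
cv2.imwrite('pics/m2.png',np.hstack([a[:b.shape[0]],b[:a.shape[0]]]))
```

```text
t 7.4 pos [ 0.5939 -0.0206  0.1767] F [ 1.2 -0.5  0.3] w 1.003 ff 0.0 tilt [ 0.007  0.    -1.   ] yang 77.1 q7 [-0.32  0.35  0.38  1.56 -0.14  1.24  1.44]
travel [ -0.13 -24.84   2.63] yaw -0.17997542794930155
side well discs 203 [ 0.56   -0.1834  0.0576] ((0.5582584142684937, -0.18404161930084229), 0.027826502919197083) 0.057780910414459576
side fed 348 [ 0.5388 -0.263   0.0256] ((0.5411131978034973, -0.2609560787677765), 0.03101201355457306) 0.025820569165231066
top well discs 276 [ 0.5576 -0.1837  0.0575] ((0.5575524568557739, -0.1837223470211029), 0.027965793386101723) 0.0573647235404037
top fed 295 [ 0.5405 -0.2587  0.0253] ((0.540790855884552, -0.2589540183544159), 0.029555214568972588) 0.025363521874119617
```

View pics/m2.png

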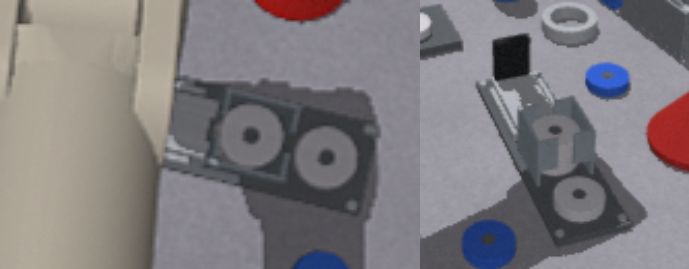

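Stack has dropped (top 58 mm), pusher is home, and the fed disc is at (0.540, -0.260) with its top at 26 mm. I'm going above it and turning 90° so the fingers clear the well.

>>> arm_command:
  commands:
    - {"travel": [0, -4, 0], "yaw": 8, "hand": 1}
    - {"travel": [0, -8, 0], "yaw": 16, "hand": 1}
    - {"travel": [0, -12, 0], "yaw": 24, "hand": 1}
    - {"travel": [0, -16, 0], "yaw": 32, "hand": 1}
    - {"travel": [0, -20, 0], "yaw": 40, "hand": 1}

```text
time_s: 8.0
position: [0.5461, -0.2162, 0.17]
eef_rot: [-1.405, -2.807, 0.001]
force: [0.4, 0.4, 0.4]
width: 0.997
finger_force: 0.0
```

```bash
python3 -c "
from h import *
go(.539,-.259,.16,-12.7)"
```

```text
t 8.0 pos [ 0.5461 -0.2162  0.17  ] F [0.4 0.4 0.4] w 0.997 ff 0.0 tilt [-0.002  0.001 -1.   ] yang 36.8 q7 [-0.13  0.38  0.59  1.59 -0.22  1.24  1.14]
travel [-3.   -3.13  1.  ] yaw 49.5204359342426
```

>>> arm_command:
  commands:
    - {"travel": [-1, -1, 0], "yaw": 8.4, "hand": 1}
    - {"travel": [-2, -2, 0], "yaw": 16.8, "hand": 1}
    - {"travel": [-3, -3.1, 0.5], "yaw": 25.2, "hand": 1}
    - {"travel": [-3, -3.1, 1], "yaw": 33.6, "hand": 1}
    - {"travel": [-3, -3.1, 1], "yaw": 42, "hand": 1}

```text
time_s: 8.5
position: [0.5393, -0.258, 0.1592]
eef_rot: [-2.319, -2.114, 0.003]
force: [0.0, 0.0, 0.6]
width: 1.001
finger_force: 0.0
```

>>> arm_command:
  commands:
    - {"travel": [0, 0, 0], "yaw": 7.5, "hand": 1}
    - {"travel": [0, 0, 0], "yaw": 7.5, "hand": 1}
    - {"travel": [0, 0, 0], "yaw": 7.5, "hand": 1}
    - {"travel": [0, 0, 0], "yaw": 7.5, "hand": 1}
    - {"travel": [0, 0, 0], "yaw": 7.5, "hand": 1}

```text
time_s: 9.0
position: [0.5407, -0.2578, 0.1614]
eef_rot: [-2.446, -1.971, 0.0]
force: [-0.5, 0.1, 0.2]
width: 0.998
finger_force: 0.0
```

Run:
```python
from h import *
go(.539,-.259,.010,-12.7)
p,d=snap('wrist','w5')
print(proj([.539,-.259,.026]),proj([.5575,-.184,.058]))
```

```text
t 9.0 pos [ 0.5407 -0.2578  0.1614] F [-0.5  0.1  0.2] w 0.998 ff 0.0 tilt [-0.  0. -1.] yang -12.3 q7 [-0.17  0.45  0.76  1.57 -0.32  1.25  0.43]
travel [-0.16 -0.14 15.14] yaw 0.44517983590263555
(np.float64(275.9), np.float64(204.5)) (np.float64(278.6), np.float64(116.2))
```

View pics/w5.png

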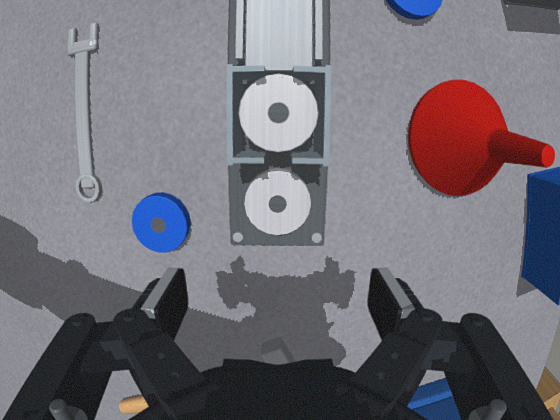

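The disc mark is at (278,203.5) against a predicted (276,204.5), so it agrees within 2 mm. Descending to grip.

>>> arm_command:
  commands:
    - {"travel": [-0.1, -0.05, 4], "yaw": 0, "hand": 1}
    - {"travel": [-0.1, -0.05, 8], "yaw": 0, "hand": 1}
    - {"travel": [-0.1, -0.05, 12], "yaw": 0, "hand": 1}
    - {"travel": [-0.1, -0.05, 14], "yaw": 0, "hand": 1}
    - {"travel": [-0.1, -0.05, 15.1], "yaw": 0, "hand": 1}

```text
time_s: 9.55
position: [0.5389, -0.2581, 0.0082]
eef_rot: [-2.445, -1.969, 0.003]
force: [0.2, -0.2, 0.6]
width: 1.001
finger_force: 0.0
```

>>> arm_command:
  commands:
    - {"travel": [0, 0, 0], "yaw": 0, "hand": 1}
    - {"travel": [0, 0, 0], "yaw": 0, "hand": 0.6}
    - {"travel": [0, 0, 0], "yaw": 0, "hand": 0.4}
    - {"travel": [0, 0, 0], "yaw": 0, "hand": 0.2}
    - {"travel": [0, 0, 0], "yaw": 0, "hand": 0}
  force: 40

```text
time_s: 10.05
position: [0.5414, -0.2593, 0.0126]
eef_rot: [2.445, 1.968, 0.003]
force: [-0.8, 0.5, 5.0]
width: 0.68
finger_force: 41.9
```

>>> arm_command:
  commands:
    - {"travel": [0, 0, 0], "yaw": 0, "hand": -0.2}
    - {"travel": [0, 0, 0], "yaw": 0, "hand": -0.2}
    - {"travel": [0, 0, 0], "yaw": 0, "hand": -0.2}

```text
time_s: 10.35
position: [0.5413, -0.2593, 0.0126]
eef_rot: [2.446, 1.968, 0.003]
force: [-0.8, 0.5, 5.5]
width: 0.676
finger_force: 41.9
```

>>> arm_command:
  commands:
    - {"travel": [0, 0, -0.5], "yaw": 0, "hand": -0.2}
    - {"travel": [0, 0, -2], "yaw": 0, "hand": -0.2}
    - {"travel": [0, 0, -5], "yaw": 0, "hand": -0.2}
    - {"travel": [0, 0, -9], "yaw": 0, "hand": -0.2}
    - {"travel": [0, 0, -13], "yaw": 0, "hand": -0.2}
  force: 60

```text
time_s: 10.85
position: [0.5397, -0.2588, 0.143]
eef_rot: [2.448, 1.969, -0.0]
force: [0.7, -0.5, -0.1]
width: 0.668
finger_force: 64.2
```

>>> arm_command:
  commands:
    - {"travel": [0, 0, -1], "yaw": 0, "hand": -0.2}
    - {"travel": [0, 0, -1], "yaw": 0, "hand": -0.2}
    - {"travel": [0, 0, -1], "yaw": 0, "hand": -0.2}

```text
time_s: 11.15
position: [0.5398, -0.2582, 0.1501]
eef_rot: [-2.447, -1.969, 0.0]
force: [-0.2, 1.1, -2.3]
width: 0.673
finger_force: 64.2
```

Run:
```python
from h import *
go(.5305,.158,.15,-12.7)
p,d=snap('side','s3'); P=cloud('side',d)
m=(P[...,2]>.13)&(P[...,2]<.19)&(np.hypot(P[...,0]-.54,P[...,1]+.26)<.05)&(p.min(2)>110)
Q=P[m]; print(len(Q),Q.mean(0),Q.min(0),Q.max(0)); 
c=Q.mean(0); print('normal',np.linalg.svd(Q-c,full_matrices=False)[2][2])
m=(P[...,2]>.048)&(P[...,2]<.066)&(np.hypot(P[...,0]-.5575,P[...,1]+.184)<.028)&(p.min(2)>90); print('well',P[m].mean(0))
```

```text
t 11.15 pos [ 0.5398 -0.2582  0.1501] F [-0.2  1.1 -2.3] w 0.673 ff 64.2 tilt [-0.001  0.001 -1.   ] yang -12.3 q7 [-0.17  0.46  0.76  1.59 -0.33  1.23  0.43]
travel [ 4.046e+01 -9.810e+00  3.000e-02] yaw 0.3559199107032214
464 [ 0.5373888  -0.2667277   0.16182988] [ 0.499543   -0.290447    0.14706595] [ 0.57253266 -0.23021758  0.1891968 ]
normal [ 0.03884953  0.12495478 -0.99140154]
well [ 0.55748509 -0.18358483  0.05766434]
```

>>> arm_command:
  commands:
    - {"travel": [3, -0.7, 0], "yaw": 0, "hand": -0.2}
    - {"travel": [7, -1.7, 0], "yaw": 0, "hand": -0.2}
    - {"travel": [11, -2.7, 0], "yaw": 0, "hand": -0.2}
    - {"travel": [15, -3.6, 0], "yaw": 0, "hand": -0.2}
    - {"travel": [19, -4.6, 0], "yaw": 0, "hand": -0.2}

```text
time_s: 11.7
position: [0.5346, -0.0614, 0.1489]
eef_rot: [-2.446, -1.969, 0.004]
force: [-0.1, 0.4, -0.7]
width: 0.674
finger_force: 64.3
```

>>> arm_command:
  commands:
    - {"travel": [4, -1, 0], "yaw": 0, "hand": -0.2}
    - {"travel": [8, -2, 0], "yaw": 0, "hand": -0.2}
    - {"travel": [12, -3, 0], "yaw": 0, "hand": -0.2}
    - {"travel": [15.5, -3.8, 0], "yaw": 0, "hand": -0.2}
    - {"travel": [18.5, -4.5, 0], "yaw": 0, "hand": -0.2}

```text
time_s: 12.2
position: [0.53, 0.1295, 0.1488]
eef_rot: [-2.445, -1.971, 0.005]
force: [0.0, -0.2, -1.5]
width: 0.672
finger_force: 64.3
```

>>> arm_command:
  commands:
    - {"travel": [1.5, -0.4, 0], "yaw": 0, "hand": -0.2}
    - {"travel": [3, -0.7, 1], "yaw": 0, "hand": -0.2}
    - {"travel": [3, -0.7, 2], "yaw": 0, "hand": -0.2}
    - {"travel": [3, -0.7, 2], "yaw": 0, "hand": -0.2}
    - {"travel": [3, -0.7, 2], "yaw": 0, "hand": -0.2}

```text
time_s: 12.7
position: [0.531, 0.1556, 0.1299]
eef_rot: [2.45, 1.966, -0.003]
force: [0.1, -0.4, -1.3]
width: 0.674
finger_force: 64.3
```

Run:
```python
from h import *
go(.5295,.159,.0336,-12.7)
p,d=snap('wrist','w6'); snap('side','s4'); snap('top','t4')
b=np.array([.5295,.159,.031]); print('disc5 mark',proj(b))
s=arm.sense(); t=s['position']; print('held disc ctr top pred',proj(t+[0,0,.0134]),'bottom',proj(t-[0,0,.0026]))
b=cv2.imread('pics/s4.png')[120:250,180:330]; b=cv2.resize(b,None,fx=1.7,fy=1.7)
a=cv2.imread('pics/w6.png'); c=np.zeros((420,b.shape[1],3),np.uint8); c[:b.shape[0]]=b
cv2.imwrite('pics/m4.png',np.hstack([a[:,:540],c])[:,:800])
```

```text
t 12.7 pos [0.531  0.1556 0.1299] F [ 0.1 -0.4 -1.3] w 0.674 ff 64.3 tilt [-0.001 -0.002 -1.   ] yang -12.5 q7 [-0.85  0.34  0.63  1.73 -0.22  1.14 -0.38]
travel [ 0.32 -0.21  9.63] yaw 0.17410391500288824
disc5 mark (np.float64(274.3), np.float64(212.3))
held disc ctr top pred (np.float64(277.8), np.float64(288.2)) bottom (np.float64(277.8), np.float64(272.2))
```

View pics/m4.png

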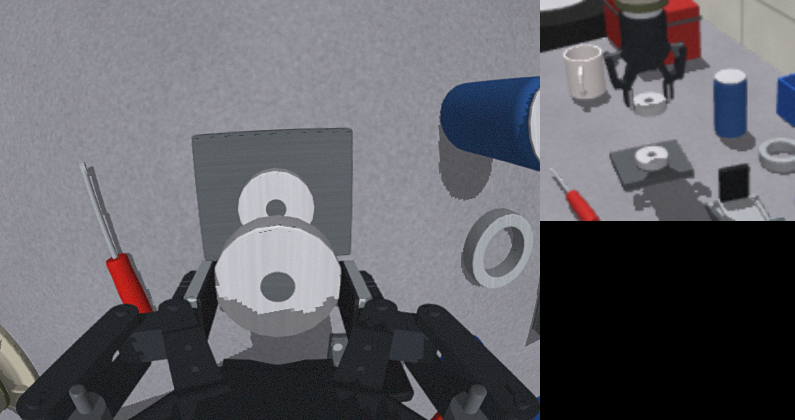

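Run:
```python
from h import *
im=cv2.imread('pics/s4.png'); 
c=arm.camera_params('side'); f=210/np.tan(np.radians(c['vfov'])/2); R=np.array(c['R']); o=-R.T@c['t']
def ray(u,v,z):
    d=R.T@np.array([(u-c['cx'])/f,(v-c['cy'])/f,1]); return o+d*(z-o[2])/d[2]
for nm,u,v,z in(('held',244,178,.1433),('d5',246,212,.031)):
    w=im[v-6:v+7,u-7:u+8].min(2).astype(int); k=np.clip(150-w,0,None)
    print(nm); print(w)
    m=(w<115)
    lab=cv2.connectedComponents(m.astype(np.uint8))[1]; l=lab==lab[6,7] if lab[6,7] else m
    y,x=np.nonzero(l); print(x.mean()+u-7,y.mean()+v-6,l.sum(),ray(x.mean()+u-7,y.mean()+v-6,z))
```

```text
held
[[159 156 159 159 159 158 157 159 159 157 156 157 157 160 152]
 [159 159 158 159 158 158 158 159 159 157 160 158 156 157 150]
 [156 158 157 162 179 182 183 197 194 197 182 171 167 158 153]
 [160 186 209 204 207 206 210 211 213 208 210 208 208 212 176]
 [206 209 212 208 207 209 211 211 213 214 211 211 210 209 206]
 [209 212 209 207 211 210 181 165 191 212 214 210 209 210 208]
 [209 212 209 207 177 114 108 102 112 152 212 212 213 211 211]
 [212 213 214 205 150  95  96  94 105 163 213 213 211 213 202]
 [214 212 212 210 202 170 178 181 206 206 212 212 204 132 127]
 [129 145 211 212 212 209 198 124 129 127 129 130 129 121 119]
 [115 120 130 129 127 130 128 119 120 115 118 122 120 123 121]
 [125 125 122 121 117 114 116 118 117 118 126 128 126 122 119]
 [120 123 126 127 127 127 131 128 124 129 124 122 128 121 119]]
243.5 178.5 8 [0.53138396 0.15579677 0.1433    ]
d5
[[100 108 153 162 203 204 206 207 208 204 201 178 169 114  97]
 [158 203 205 205 210 211 211 213 212 214 211 208 205 198 167]
 [205 210 209 211 209 211 210 214 213 212 213 210 211 208 195]
 [212 210 210 211 206 161 156 144 191 212 214 212 212 209 207]
 [212 211 209 204 151 105 102  99 118 172 214 215 212 211 209]
 [212 211 211 204 146  93  93 102 152 178 216 214 215 214 212]
 [215 210 210 211 207 200 182 207 206 210 215 212 213 214 209]
 [216 214 212 211 213 212 209 204 130 126 132 133 131 129 131]
 [216 213 212 212 213 203 130 128 119 120 120 120 119 122 116]
 [164 199 200 208 184 129 118 116 118 119 125 127 122 122 116]
 [122 134 136 136 138 131 130 132 125 127 124 122 124 120 115]
 [117 122 128 129 130 131 130 128 128 128 126 122 120 120 108]
 [120 123 124 128 128 129 131 129 126 125 122 124 118  85  62]]
247.07692307692307 210.76923076923077 13 [0.53430698 0.1539833  0.031     ]
```

The held disc is level and centred under the TCP. The three cameras put disc5 at about (0.531, 0.159). Lowering.

>>> arm_command:
  commands:
    - {"travel": [0.2, 0, 2.5], "yaw": 0, "hand": -0.2}
    - {"travel": [0.4, -0.05, 5], "yaw": 0, "hand": -0.2}
    - {"travel": [0.4, -0.05, 7.5], "yaw": 0, "hand": -0.2}
    - {"travel": [0.4, -0.05, 8.8], "yaw": 0, "hand": -0.2}
    - {"travel": [0.4, -0.05, 9.2], "yaw": 0, "hand": -0.2}

```text
time_s: 13.35
position: [0.5309, 0.1613, 0.0375]
eef_rot: [-2.448, -1.968, 0.003]
force: [0.4, 0.5, -1.2]
width: 0.67
finger_force: 64.3
```

>>> arm_command:
  commands:
    - {"travel": [0, 0, 0], "yaw": 0, "hand": -0.2}
    - {"travel": [0, 0, 0], "yaw": 0, "hand": -0.2}
    - {"travel": [0, 0, 0.2], "yaw": 0, "hand": -0.2}
    - {"travel": [0, 0, 0.2], "yaw": 0, "hand": -0.2}
    - {"travel": [0, 0, 0.2], "yaw": 0, "hand": -0.2}

```text
time_s: 13.85
position: [0.5317, 0.1621, 0.0369]
eef_rot: [2.448, 1.97, 0.001]
force: [-0.3, 0.2, -1.0]
width: 0.672
finger_force: 64.3
```

Run:
```python
from h import *
go(.531,.159,.0336,-12.7)
a=snap('side','s5')[0][160:260,190:310,::-1]; b=snap('wrist','w7')[0][150:400,120:430,::-1]
a=cv2.resize(a,(480,400),interpolation=2)
b=cv2.resize(b,(310,250)); c=np.zeros((400,310,3),np.uint8); c[:250]=b
cv2.imwrite('pics/m5.png',np.hstack([a,c]))
```

```text
t 13.85 pos [0.5317 0.1621 0.0369] F [-0.3  0.2 -1. ] w 0.672 ff 64.3 tilt [ 0.  0. -1.] yang -12.4 q7 [-0.81  0.46  0.58  1.81 -0.3   0.95 -0.32]
travel [-0.31  0.    0.33] yaw 0.3481796269962416
```

View pics/m5.png

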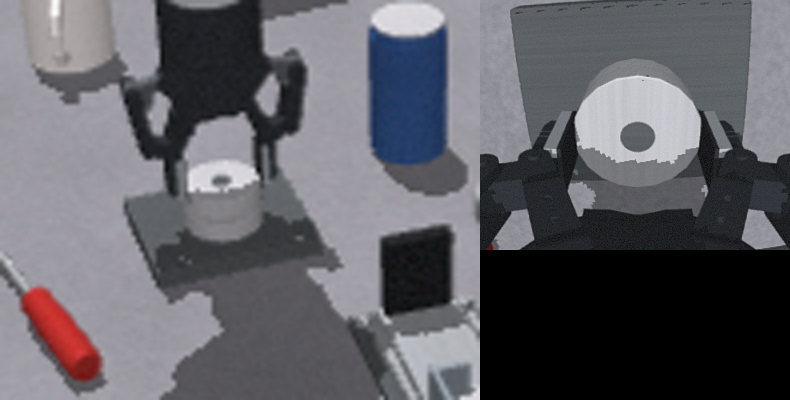

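The stack looks aligned: in the side crop both rims span columns 187–261. I'm applying a small 1.5 mm compromise shift, then touching down.

>>> arm_command:
  commands:
    - {"travel": [-0.15, 0, 0], "yaw": 0, "hand": -0.2}
    - {"travel": [-0.15, 0, 0.1], "yaw": 0, "hand": -0.2}
    - {"travel": [-0.15, 0, 0.2], "yaw": 0, "hand": -0.2}
    - {"travel": [-0.15, 0, 0.25], "yaw": 0, "hand": -0.2}
    - {"travel": [-0.15, 0, 0.25], "yaw": 0, "hand": -0.2}

```text
time_s: 14.45
position: [0.5311, 0.1605, 0.0339]
eef_rot: [-2.448, -1.969, 0.0]
force: [-0.0, -0.5, -1.3]
width: 0.666
finger_force: 64.3
```

>>> arm_command:
  commands:
    - {"travel": [0, 0, 0.05], "yaw": 0, "hand": -0.2}
    - {"travel": [0, 0, 0.1], "yaw": 0, "hand": -0.2}
    - {"travel": [0, 0, 0.1], "yaw": 0, "hand": -0.2}

```text
time_s: 14.75
position: [0.5312, 0.1605, 0.0338]
eef_rot: [-2.447, -1.969, -0.0]
force: [-4.4, -1.5, 9.2]
width: 0.672
finger_force: 65.5
```

Contact. Releasing slowly.

>>> arm_command:
  commands:
    - {"travel": [0, 0, -0.08], "yaw": 0, "hand": -0.2}
    - {"travel": [0, 0, -0.08], "yaw": 0, "hand": 0.35}
    - {"travel": [0, 0, -0.08], "yaw": 0, "hand": 0.5}
    - {"travel": [0, 0, -0.08], "yaw": 0, "hand": 0.7}
    - {"travel": [0, 0, -0.08], "yaw": 0, "hand": 1}

```text
time_s: 15.25
position: [0.5311, 0.1604, 0.0337]
eef_rot: [2.448, 1.969, -0.0]
force: [0.1, 0.9, 0.6]
width: 0.988
finger_force: 0.0
```

>>> arm_command:
  commands:
    - {"travel": [0, 0, 0], "yaw": 0, "hand": 1}
    - {"travel": [0, 0, 0], "yaw": 0, "hand": 1}
    - {"travel": [0, 0, -1], "yaw": 0, "hand": 1}
    - {"travel": [0, 0, -3], "yaw": 0, "hand": 1}
    - {"travel": [0, 0, -6], "yaw": 0, "hand": 1}

```text
time_s: 15.75
position: [0.5301, 0.1601, 0.0938]
eef_rot: [-2.447, -1.969, 0.005]
force: [0.1, -0.8, 0.4]
width: 0.997
finger_force: 0.0
```

>>> arm_command:
  commands:
    - {"travel": [0, 0, -4], "yaw": 0, "hand": 1}
    - {"travel": [0, 0, -8], "yaw": 0, "hand": 1}
    - {"travel": [0, 0, -10], "yaw": 0, "hand": 1}
    - {"travel": [0, 0, -10], "yaw": 0, "hand": 1}
    - {"travel": [0, 0, -10], "yaw": 0, "hand": 1}

```text
time_s: 16.25
position: [0.5312, 0.1605, 0.1944]
eef_rot: [-2.448, -1.969, -0.002]
force: [-0.3, 0.0, -0.6]
width: 1.0
finger_force: 0.0
```

Run:
```python
from h import *
go(.531,.159,.2,-12.7)
a,d=snap('side','s6'); P=cloud('side',d); b=snap('wrist','w8')[0]
m=(P[...,2]>.042)&(P[...,2]<.053)&(np.hypot(P[...,0]-.531,P[...,1]-.159)<.045)&(a.min(2)>150)
Q=P[m]; c=Q.mean(0); print(len(Q),c,cv2.minEnclosingCircle(Q[:,:2].astype(np.float32)),np.linalg.svd(Q-c,full_matrices=False)[2][2])
print('wrist pred top',proj([.531,.1605,.047]))
a=cv2.resize(a[160:260,190:310,::-1],(480,400),interpolation=2); b=np.ascontiguousarray(b[60:370,120:430,::-1]); z=np.zeros((400,310,3),np.uint8); z[:310]=b
cv2.imwrite('pics/m6.png',np.hstack([a,z]))
```

```text
t 16.25 pos [0.5312 0.1605 0.1944] F [-0.3  0.  -0.6] w 1.0 ff 0.0 tilt [ 0.001  0.001 -1.   ] yang -12.4 q7 [-0.88  0.29  0.65  1.65 -0.18  1.27 -0.41]
travel [-0.15  0.01 -0.56] yaw 0.3417897727682657
155 [0.5308971  0.15838131 0.04697276] ((0.530879020690918, 0.15874828398227692), 0.03168351203203201) [-0.00503601  0.01040602  0.99993317]
wrist pred top (np.float64(278.3), np.float64(199.4))
```

View pics/m6.png

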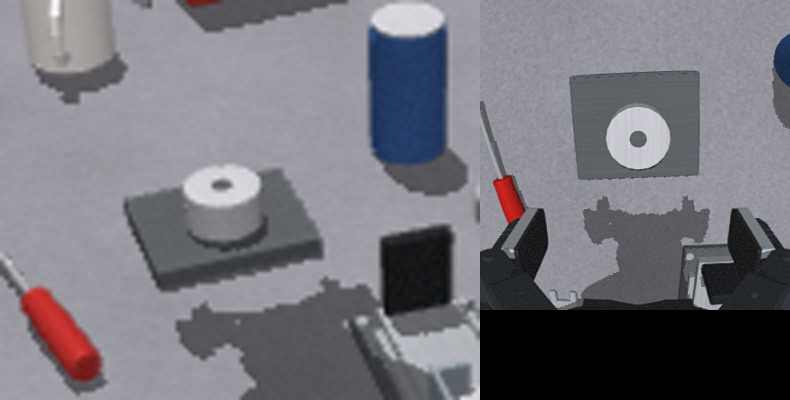

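The disc lies flat with its top at 47 mm. In the same side camera it is about 1.5 mm from disc5's earlier centre, and the gripper is clear. Handing in.

```bash
python3 -c "
from h import *
print(arm.close_job())"
```

```text
the job is handed in; nothing more can be done
None
```

The job is handed in at about 16 s, with no verdict shown: the bottom disc was fed out, the pusher drawn home and the stack dropped, and the fed disc lies flat on the press-plate spacer, about 1.5 mm off centre by the side camera.

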